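# Hook up a press guard and load the shuttle

## Robot

A 6-joint arm with a two-finger parallel gripper is mounted at the origin on a cart in front of the work surface, level with it; the furniture and walls round the work are solid. World frame = base frame: x ahead of the robot, y to its left, z up, the work surface at z = 0. Lengths are in m, angles in rad, forces in N, time in s.
With the tool pointing down it reaches from about 0.25 to 0.775 m from the base axis. Payload 4 kg.
Tool frame: the origin (TCP) lies on the centre line of the jaws, within the pads' length; the fingertips stand 14 mm ahead of it and the grasp point (between the pads) lies 5 mm behind it (robot.tcp_to_tips is the distance from the TCP to the fingertips, in m); z points along the fingers, y is the line along which they close (so a half turn about z gives the same grasp; the last joint's range is limited). The gripper opens to 94 mm and grips with 3 to 60 N. Pads are 16 mm wide; open, the fingers measure 119 mm over their backs; the gripper's body (75 mm by 177 mm) begins 78 mm behind the grasp point.
Start: joints at [1.239, 0.087, 1.371, -0, 1.684, -0.103], TCP at [0.125, 0.536, 0.22] pointing down, gripper open.
Joint ranges: [-3.1, 3.1], [-0.76, 2.03], [0.27, 2.55], [-1.08, 4.22], [0.17, 2.65], [-2.57, 2.57]. Speed limits (rad/s): [2.79, 2.79, 3.14, 3.14, 3.14, 3.14].

## Interface

Orientations are given as [roll, pitch, yaw] about the fixed x, y, z axes, in that order (R = Rz(yaw) Ry(pitch) Rx(roll)).
In Python, from bench import robot gives the robot as it stands.
- The arm moves only by the tool carry_out, never from a script. Its argument "increments" is a list of rows, each a list of 3 entries, a list of its own where there are three numbers: the closure in counts, from 0 (fully open) to 255 (shut), then the shift along the tool's x, y, z in mm, then the turn about the tool's z in degrees. In form: [[fingers, [dx, dy, dz], twist], ...]. A call has 1 to 8 rows; each row shifts and turns the commanded pose from where the row before left it, along the tool's axes as they then stand; what a row does not reach is not made up. A row lasts 1/10 s, in which the tool goes at most 50 mm and 8.59 degrees, less where a joint would pass 70% of its speed; a pose out of reach is approached as far as the arm can. A call with a gripper value outside its range is refused whole. The fingers move at their own pace and stop on an object; the grip force is fixed at half the most. Time passes only in rows, so rows that do not move let the fingers close. It gives the time, the measured TCP pose, the force, the opening and the grip force at its end, in the units of the state.
- robot.get_obs(): the state, without advancing time (a new reading comes with each control period).
- robot.snapshot(name): name is "side" or "top" or "wrist"; returns the picture (420x560x3 uint8, blue, green, red); there is no depth.
- robot.get_calibration(name): a dict with "vfov" (degrees; the focal length in pixels is half the picture's height over the tangent of half this angle, whatever the lens; pixels are square), "cx", "cy" (the principal point, pixels), "k1" (the pictures are not rectified: a ray, as slopes to the right and down, at radius r is drawn at 1 + k1 r^2 times it, then the intrinsics apply), "T" (4x4, takes a point from camera to world coordinates). Camera axes: x right, y down, z forward; pixel columns grow to the right and rows downward; lengths in m; the calibration is good to about 2 mm. A picture is of the moment at which its call begins: read the wrist's pose just before it. get_calibration takes no time and is no camera call; for the wrist camera it gives the pose at the moment of the call.
- robot.close_job(): hands the job in; it is judged then, once.
The state is a dict: "time": time; "joint_positions": joint angles; "qvel": joint speeds; "joint_torque": joint torques, N m; "tool_pos": TCP position; "ee_rot": TCP orientation; "wrist_force": force on the tool from outside, world axes, zero at the start; "wrist_torque": the same for the moment, N m; "width": finger opening in m; "finger_force": force on a finger pad.
Only numpy, scipy, OpenCV 4.12 (cv2) and the standard library are available. Lean on these libraries where they do the work, as an engineer would, in place of code of your own. Each camera call takes 0.05 s, during which the arm holds its last target. There are 200 camera calls.

## Task

The small press on the bench has its drop guard down. Lift the guard by the slotted bar standing on its front and hang the bar's slot on the hook of the frame so that the guard stays up by itself, without letting the guard fall; then slide the shuttle, with the tip box standing on it, fully home into the press by its upright handle. Leave the guard hanging on the hook and the other things on the bench where they are.

Things in the scene. Friction and masses are not known exactly. Their poses are not given: they have to be found in the camera images.
- press: Small benchtop press, fixed, yaw varies: white base, two guide posts 250 mm high (152 mm apart inside) with a cross beam (x 14 to 34 mm, top z 250 mm), closed white press head behind (x > 32 mm, top z 205 mm). Origin: worktop height, midway between the posts, in the guard's plane. x points into the press (loading side is -x), y to its left, z up; 'press x' below means this frame.
- notch (a point): Floor centre of the notch in the steel hook that sticks out of the beam to the loading side: press x = -12, y = 0, z = 245 mm. Hook 10 mm wide (y -5 to +5); arm z 235 to 245 mm, reaching out to x = -26; upturned nose (x -26 to -20) and heel (x -4 to +14) both rise to z = 254 mm, the notch lies between them.
- guard (a joint): Height in m of the drop guard, a clear panel in a steel frame, 156 mm wide, 95 mm high, sliding vertically between the posts: 0 = down (start; lower edge 14 mm above the worktop), 0.100 = hanging with the bar seated in the notch, 0.130 = upper stop. 0.35 kg; it falls if let go unhooked (friction about 0.4 N).
- stay_bar (a joint): Angle in rad of the slotted bar hinged on the guard's front: 0 = leaning 0.75 out to the loading side, resting on a stop (start); 0.75 = upright; 0.82 = stop. Hinge axis along press y at x = -14, y = 0, z = 80 mm + guard height; free. Steel bar 26 mm wide, 6 mm thick, slot 16 mm wide from 10 to 65 mm above the hinge, cross-piece above it (65 to 76 mm), then the black grip tab.
- bar_catch (a point): Centre of the underside of the slot's cross-piece, 65 mm from the hinge. To hook: with the bar leaning out raise the guard to 0.114 or more, swing the bar upright so the hook's nose passes through the slot, lower until the cross-piece rests on the notch floor (bar near upright).
- bar_tab (a point): Pinch point on the bar's black grip tab, 105 mm from the hinge. The tab is 26 mm wide (across, along press y), 9 mm thick and spans 76 to 120 mm from the hinge. Pinch it across the 26 mm from above; the bar can still pivot between the pads.
- shuttle (a joint): Travel in m of the loading shuttle along press x: 0 = fully out (start), 0.148 = fully home at its stop. About 1.2 N of friction; stays where it is left. A shallow grey tray, 98 x 130 x 16 mm, 14 mm above the worktop, with a flat arm to its handle on the loading side.
- shuttle_seat (a point): Centre of the shuttle tray's floor, 17 mm above the worktop, at press x = -86 mm when out; moves with the shuttle.
- shuttle_grip (a point): Point on the axis of the shuttle's upright black handle, 74 mm above the worktop. Handle 18 mm along the travel x 26 mm across, from z = 15 to 89 mm, 157 mm in front of the tray's centre: press x = -243 mm when out, -95 mm when home.
- tip_box: Closed pipette-tip box, blue body, clear lid: 118 mm across the shuttle, 86 mm along its travel, 77 mm high, about 0.2 kg, standing loose in the shuttle tray with 3 mm of play; origin at the centre of its underside. It is blocked by the guard when this is down and passes under it (14 mm to spare) when it is hooked up.
- conical_flask: Bystander: conical glass flask, 82 mm wide, 128 mm high; origin at the centre of its underside.
- beaker: Bystander: glass beaker, 72 mm wide, 92 mm high; origin at the centre of its underside.
- wash_bottle: Bystander: plastic wash bottle with bent spout, 187 mm high; origin at the centre of its underside.
- reagent: Bystander: white bottle with a blue screw cap, 66 mm wide, 121 mm high; origin at the centre of its underside.
- crucible: Bystander: white crucible, 43 mm wide, 34 mm high; origin at the centre of its underside.
- small_beaker: Bystander: small glass beaker, 53 mm wide, 68 mm high; origin at the centre of its underside.
Mind the look-alikes: they are no part of the job. What is shaped like the tip_box but yellow is not meant.

How it is judged:
On the way, in this order (a step that is already met when the one before it is completed fails the run):
1. the guard hangs by its bar on the hook, let go, while the shuttle is still out (value of joint guard between 0.095 and 0.107 m and distance between bar_catch and notch below 0.012 m and contact force between each of the arm, the fingers and guard below 0.3 N and contact force between the fingers and stay_bar below 0.3 N and value of joint shuttle below 0.03 m), for 0.3 s.
2. the shuttle is home with the tip box on it (value of joint shuttle above 0.14 m and horizontal distance between tip_box and shuttle_seat below 0.015 m), for 0.2 s.
At the end, for the whole second after the job is handed in: The guard hangs by itself with the bar's cross-piece in the notch (guard at 0.095 to 0.107 m, the cross-piece within 12 mm of the notch centre), the shuttle is home to within 8 mm (0.140 m or more), and the tip box stands upright and at rest in the shuttle tray, within 15 mm of its centre (all of step 2 and value of joint guard between 0.095 and 0.107 m and distance between bar_catch and notch below 0.012 m and contact force between each of the arm, the fingers and guard below 0.3 N and angle between tip_box's own z axis and vertical below 0.1 rad and linear speed of tip_box below 0.02 m/s); the robot touches nothing.
It fails at once if the guard is let fall (faster than 0.6 m/s downward) (velocity of joint guard below -0.6 m/s).
It fails at once if the tip box is tipped or knocked off the shuttle (angle between tip_box's own z axis and vertical above 0.4 rad or horizontal distance between tip_box and shuttle_seat above 0.03 m).
It fails at once if a bystander is moved by more than 40 mm (distance of any of conical_flask, beaker, wash_bottle, reagent, crucible, small_beaker from where it was at the start of the episode above 0.04 m).
It also fails if it takes over 53 s, if anything falls off the work surface, if the arm or the gripper's body presses on something with over 40 N, if the wrist force passes 120 N, or if a joint passes its speed limit or range.

## Working session

There is one attempt and no reset: what is moved stays moved. The work goes in short steps, Python scripts to look and compute and a tool call to move; the robot and the scene stay as the last step left them, time stands still between calls to the robot, and variables do not carry over. Pictures are saved under pics/ and viewed, at most 10 in all, crops included, and the job is handed in when it is done.

Besides the shell and the picture viewer there is one more tool, called after "Call:" as name(argument=value, ...), one argument or row to a line, values as JSON. carry_out: Moves the arm, as the interface text tells. Its arguments: {"type":"object","properties":{"increments":{"type":"array","items":{"type":"array"}}},"required":["increments"]}

```bash
mkdir -p pics; ls; python3 - <<'E'
from bench import robot
import cv2, numpy as np
for n in ("side","top"):
    cv2.imwrite(f"pics/{n}0.png",robot.snapshot(n))
    c=robot.get_calibration(n); print(n,{k:(np.round(v,4).tolist()) for k,v in c.items()})
o=robot.get_obs(); print(o)
E
```

```text
pics
side {'vfov': 47.3007, 'cx': 281.0142, 'cy': 210.4596, 'k1': -0.1166, 'T': [[0.9931, -0.0908, 0.0745, 0.4716], [-0.1174, -0.7441, 0.6576, -1.0418], [-0.0042, -0.6618, -0.7496, 1.2572], [0.0, 0.0, 0.0, 1.0]]}
top {'vfov': 43.1278, 'cx': 282.2959, 'cy': 214.0856, 'k1': 0.0163, 'T': [[0.0039, -0.9979, 0.0654, 0.4253], [-1.0, -0.0038, 0.0023, -0.0693], [-0.002, -0.0654, -0.9979, 2.0716], [0.0, 0.0, 0.0, 1.0]]}
{'time': 0.1, 'joint_positions': array([ 1.23885398e+00,  8.78680873e-02,  1.37204222e+00, -3.49575236e-05,
        1.68363181e+00, -1.03118371e-01]), 'qvel': array([ 0.00143639, -0.0012651 , -0.00318942, -0.00028535,  0.00039617,
        0.00012813]), 'joint_torque': array([ 2.34534316e-03, -3.41256344e+01, -3.03300512e+01,  7.20806862e-02,
        3.05096002e-02, -1.05611448e-04]), 'tool_pos': array([0.12463315, 0.53522123, 0.21845922]), 'ee_rot': array([-3.13964998e+00, -1.66110404e-04,  2.91276461e+00]), 'wrist_force': array([ 0.4931123 ,  0.21493183, -0.16609785]), 'wrist_torque': array([-0.00740416,  0.04739865, -0.02335236]), 'finger_force': 0.0, 'width': 0.09405282759810261}
```

View pics/side0.png

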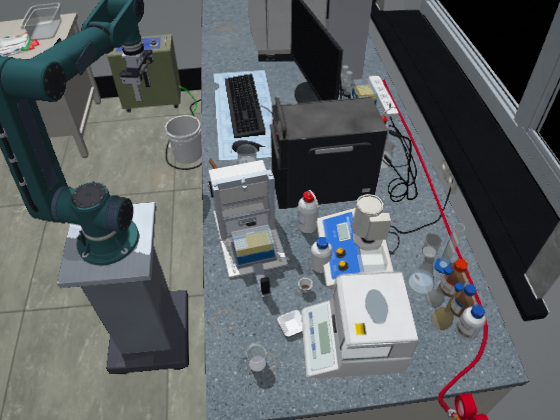

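View pics/top0.png

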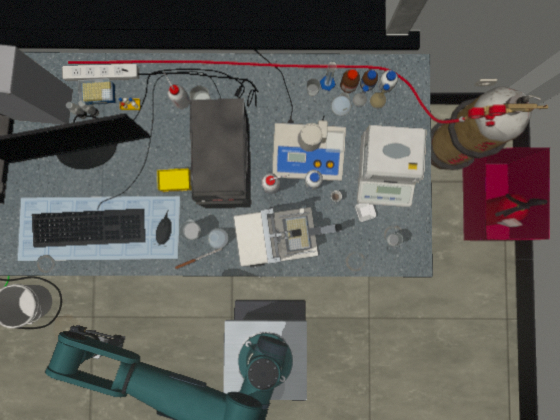

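The side view shows the press at about (245,215), its handle at (265,285). In the top view the press is at (275,235), the handle at (330,229), and the loading side faces world -y. I'll zoom in on both.

```bash
python3 - <<'E'
import cv2, numpy as np
s=cv2.imread("pics/side0.png")[150:310,200:330]; t=cv2.imread("pics/top0.png")[195:275,225:355]
s=cv2.resize(s,None,fx=3.7,fy=3.7,interpolation=cv2.INTER_CUBIC)
cv2.imwrite("pics/s1.png",s)
cv2.imwrite("pics/t1.png",cv2.resize(t,None,fx=6,fy=6,interpolation=cv2.INTER_CUBIC))
E
```

```text
(no output)
```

View pics/s1.png

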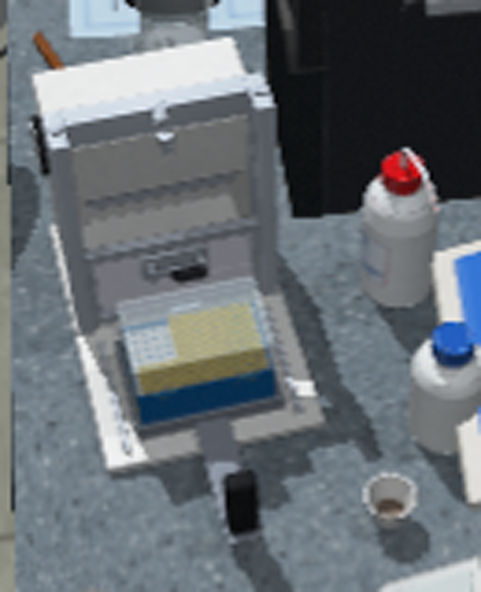

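View pics/t1.png

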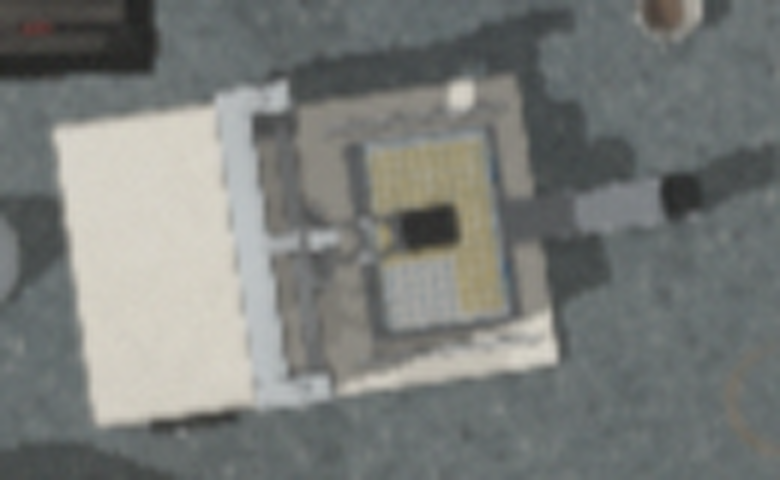

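Side crop: the hook is at about (163,130), the tab at (190,270), the handle top at (240,480). Top crop: the hook nose is at (328,238), the tab's black face spans (400-460, 207-250), the handle top is at (682,193), and the head's left corners are at (55,128) and (95,425).

```bash
cat > h.py <<'E'
import cv2, numpy as np
from bench import robot
def ray(n,uv,c=None):
    c=c or robot.get_calibration(n); f=210/np.tan(np.radians(c["vfov"])/2); T=np.array(c["T"])
    K=np.array([[f,0,c["cx"]],[0,f,c["cy"]],[0,0,1.]])
    p=cv2.undistortPoints(np.array([[uv]],float),K,np.array([c["k1"],0,0,0.]))[0,0]
    return T[:3,3],T[:3,:3]@np.array([p[0],p[1],1])
def onz(n,uv,z,c=None):
    o,d=ray(n,uv,c); return o+d*(z-o[2])/d[2]
def proj(n,P,c=None):
    c=c or robot.get_calibration(n); f=210/np.tan(np.radians(c["vfov"])/2); T=np.array(c["T"])
    q=T[:3,:3].T@(np.array(P)-T[:3,3]); s=q[:2]/q[2]; return s*(1+c["k1"]*(s@s))*f+[c["cx"],c["cy"]]
E
python3 - <<'E'
from h import *
t=lambda x,y:(225+(x+.5)/6-.5,195+(y+.5)/6-.5)
s=lambda x,y:(200+(x+.5)/3.7-.5,150+(y+.5)/3.7-.5)
for n,p,z in [("handle",t(684,194),.089),("tab",t(430,227),.1517),("nose",t(328,238),.254),("headA",t(55,128),.205),("headB",t(95,425),.205)]:
    print(n,np.round(onz("top",p,z),4))
for n,p,z in [("handle",s(238,478),.089),("nose",s(163,135),.254)]:
    print(n,np.round(onz("side",p,z),4))
E
```

```text
handle [ 0.508 -0.275  0.089]
tab [ 0.4849 -0.1156  0.1517]
nose [ 0.4752 -0.055   0.254 ]
headA [0.5404 0.1058 0.205 ]
headB [0.3671 0.0808 0.205 ]
handle [ 0.5078 -0.2731  0.089 ]
nose [ 0.4741 -0.0542  0.254 ]
```

Call:
carry_out(
  increments=[
    [0,[0,0,-15],8.5],
    [0,[0,0,-15],8.5],
    [0,[0,0,-15],8.5],
    [0,[0,0,-15],8.5],
    [0,[0,0,-15],8.5],
    [0,[0,0,-15],8.5],
    [0,[0,0,-15],8.5],
    [0,[0,0,-15],8.5],
  ],
)

```text
time: 0.9
tool_pos: [0.1247, 0.5355, 0.3394]
ee_rot: [-3.141, 0.001, 1.72]
wrist_force: [0.5, -0.8, -0.7]
width: 0.0944
finger_force: 0.0
```

Call:
carry_out(
  increments=[
    [0,[-35,13,0],0],
    [0,[-35,13,0],0],
    [0,[-35,13,0],0],
    [0,[-35,13,0],0],
    [0,[-35,13,0],0],
    [0,[-35,13,0],0],
    [0,[-35,13,0],0],
    [0,[-35,13,0],0],
  ],
)

```text
time: 1.7
tool_pos: [0.271, 0.2736, 0.3391]
ee_rot: [-3.141, 0.0, 1.726]
wrist_force: [-0.4, 0.2, 0.5]
width: 0.0943
finger_force: 0.0
```

Call:
carry_out(
  increments=[
    [0,[-35,13,0],0],
    [0,[-35,13,0],0],
    [0,[-35,13,0],0],
    [0,[-35,13,0],0],
    [0,[-35,13,0],0],
    [0,[-35,13,0],0],
    [0,[-35,13,0],0],
    [0,[-35,13,0],0],
  ],
)

```text
time: 2.5
tool_pos: [0.4171, 0.013, 0.3391]
ee_rot: [-3.141, -0.0, 1.726]
wrist_force: [-0.0, -0.3, -0.4]
width: 0.0938
finger_force: 0.0
```

```bash
python3 - <<'E'
from h import *
o=robot.get_obs(); print(o["time"],o["tool_pos"],o["ee_rot"],o["joint_positions"],o["wrist_force"],o["qvel"])
c=robot.get_calibration("wrist"); print(np.round(c["T"],3).tolist(),c["vfov"],c["k1"])
cv2.imwrite("pics/w1.png",robot.snapshot("wrist"))
E
```

```text
2.5 [0.41712404 0.01304342 0.33907394] [-3.14124594e+00 -3.73339729e-04  1.72563789e+00] [-1.05005550e-01 -2.00495888e-01  1.40874527e+00  2.90663587e-04
  1.93377425e+00 -2.59744034e-01] [-0.03039052 -0.28666883 -0.43492833] [-0.76743414  0.35882583 -0.28637387  0.00363015 -0.07190082 -0.76129898]
[[0.988, 0.15, 0.037, 0.407], [0.154, -0.957, -0.244, 0.082], [-0.001, 0.247, -0.969, 0.504], [0.0, 0.0, 0.0, 1.0]] 63.2117135070522 0.007330651598652334
```

View pics/w1.png

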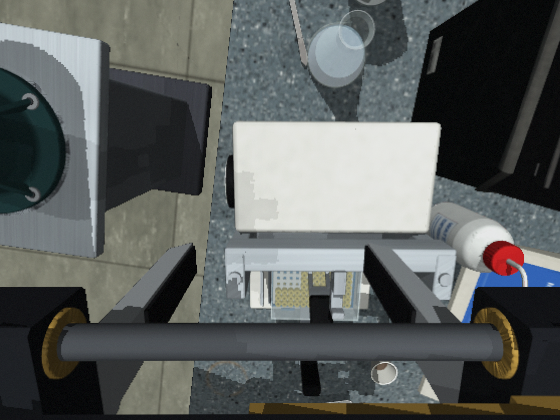

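The wrist view shows the head's top corners at (236,122) and (440,122), with the tab half hidden by the gripper near (318,308). I'll move toward the loading side so that tab and handle are both visible.

Call:
carry_out(
  increments=[
    [0,[-35,7,0],0],
    [0,[-35,7,0],0],
    [0,[-35,7,0],0],
    [0,[-35,7,0],0],
    [0,[-35,7,0],0],
    [0,[-35,7,0],0],
    [0,[-35,6,0],0],
    [0,[0,0,0],0],
  ],
)

```text
time: 3.35
tool_pos: [0.5025, -0.2233, 0.3367]
ee_rot: [-3.138, -0.002, 1.722]
wrist_force: [0.9, 0.9, -0.6]
width: 0.0941
finger_force: 0.0
```

```bash
python3 - <<'E'
from h import *
o=robot.get_obs(); print(o["time"],o["tool_pos"],o["ee_rot"],o["wrist_force"])
c=robot.get_calibration("wrist"); im=robot.snapshot("wrist")
np.save("c2.npy",c,allow_pickle=True)
cv2.imwrite("pics/w2.png",im)
E
```

```text
3.35 [ 0.50245196 -0.22332121  0.33665157] [-3.13794068e+00 -1.67257898e-03  1.72159122e+00] [ 0.88143254  0.91888824 -0.59832583]
```

View pics/w2.png

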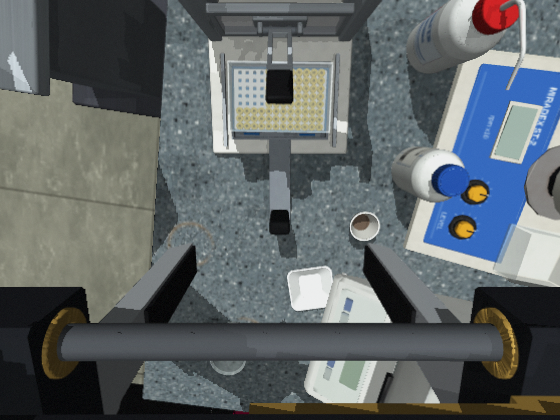

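The tab is the dark blob at (267-293, 68-103) and the handle the one at (270-290, 210-234). Both are in clear view.

```bash
python3 - <<'E'
from h import *
c=np.load("c2.npy",allow_pickle=True).item(); im=cv2.imread("pics/w2.png")
m=(im.max(2)<55).astype(np.uint8)
n,l,st,ce=cv2.connectedComponentsWithStats(m[:,:300][:250]); 
for i in range(1,n):
    if st[i,4]>150 and st[i,0]>200: print(st[i],ce[i])
print(im[60:108:3,280].max(1), im[205:240:2,280].max(1))
for z in (.1517,.157): print("tab",z,onz("wrist",(280,87),z,c))
for r in (211,215,219): print("handle",r,onz("wrist",(279.7,r),.089,c))
# predicted
for yaw in (97.5,98.4,99):
    a=np.radians(yaw);ux=np.array([np.cos(a),np.sin(a)]);O=np.array([.4724,-.0342])
    P=lambda x,z:proj("wrist",[*(O+ux*x),z],c).round(1)
    print(yaw,"tabend",P(-14-120*np.sin(.75),.080+120*np.cos(.75)),"tabin",P(-14-76*np.sin(.75),.08+76*np.cos(.75)),"handle top",P(-.252*1,.089),P(-.234,.089)) if 0 else print(yaw,[P(x,z) for x,z in ((-.0958,.1678),(-.0658,.1356),(-.252,.089),(-.234,.089))])
E
```

```text
[266  70  27  34 875] [279.17028571  86.37714286]
[269 210  21  25 479] [279.24843424 222.28392484]
[152 165  99  66  19  19  24  23  22  18  20  23  30  20  11 176] [152 152 107  12  12  10  11  11  14  23  26  24  23  22  18  60  74  84]
tab 0.1517 [ 0.48603262 -0.11688376  0.1517    ]
tab 0.157 [ 0.48613482 -0.1174491   0.157     ]
handle 211 [ 0.50628158 -0.25383747  0.089     ]
handle 215 [ 0.50705229 -0.258915    0.089     ]
handle 219 [ 0.5078276 -0.2640228  0.089    ]
97.5 [array([276.8,  98.7]), array([277.7,  69.7]), array([275.3, 233.8]), array([275.6, 220.1])]
98.4 [array([278.4,  98.8]), array([278.7,  69.7]), array([278.5, 233.9]), array([278.5, 220.1])]
99 [array([279.5,  98.8]), array([279.4,  69.7]), array([280.6, 233.9]), array([280.5, 220.1])]
```

Call:
carry_out(
  increments=[
    [0,[26,0,0],0],
    [0,[26,0,0],0],
    [0,[26,0,0],0],
    [0,[26,-1,0],0],
    [0,[0,0,40],0],
    [0,[0,0,40],0],
    [0,[0,0,40],0],
    [0,[0,0,40],0],
  ],
)

```text
time: 4.2
tool_pos: [0.4844, -0.1158, 0.1785]
ee_rot: [3.14, -0.0, 1.728]
wrist_force: [1.3, -0.2, 0.0]
width: 0.0939
finger_force: 0.0
```

Call:
carry_out(
  increments=[
    [0,[0,0,12],0],
    [0,[0,0,12],0],
    [0,[0,0,0],0],
    [0,[0,0,0],0],
  ],
)

```text
time: 4.6
tool_pos: [0.4861, -0.1177, 0.1575]
ee_rot: [3.139, 0.001, 1.726]
wrist_force: [0.4, -1.1, 0.0]
width: 0.0941
finger_force: 0.0
```

```bash
python3 - <<'E'
from h import *
o=robot.get_obs(); print(o["time"],o["tool_pos"],o["ee_rot"],o["wrist_force"])
c=robot.get_calibration("wrist"); im=robot.snapshot("wrist")
a=np.radians(98.4);ux=np.array([np.cos(a),np.sin(a)]);d=o["tool_pos"][:2]-[.4728,-.0355]
print("press xy",d@ux,d@[-ux[1],ux[0]])
s=robot.snapshot("side"); cv2.imwrite("pics/w3.png",np.hstack([cv2.resize(im,None,fx=.72,fy=.72),cv2.resize(s[140:280,190:330],(390,302))[:302]]))
E
```

```text
4.6 [ 0.48608976 -0.1176688   0.1575285 ] [3.13851808e+00 1.49477579e-03 1.72615490e+00] [ 0.40791207 -1.10208204  0.03622365]
press xy -0.08322873218094354 -0.0011437273773354827
```

View pics/w3.png

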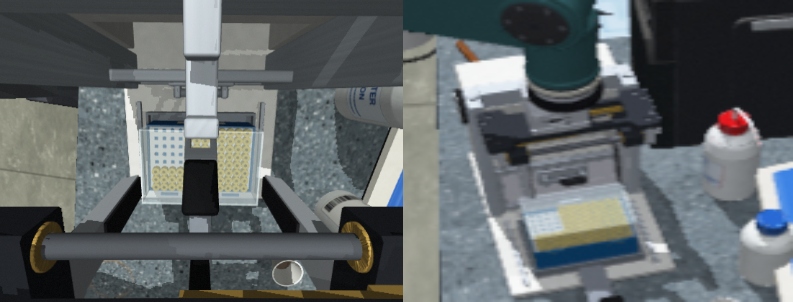

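The tab sits centred between the open fingers (wrist column about 278). I'll drop the last few mm, pinch, and lift slightly as a check.

Call:
carry_out(
  increments=[
    [0,[-3,0,5],0],
    [255,[0,0,0],0],
    [255,[0,0,0],0],
    [255,[0,0,0],0],
    [255,[0,0,0],0],
    [255,[0,0,0],0],
    [255,[0,0,0],0],
    [255,[0,0,0],0],
  ],
)

```text
time: 5.5
tool_pos: [0.4855, -0.1204, 0.1505]
ee_rot: [3.142, -0.0, 1.726]
wrist_force: [0.4, -0.3, -0.2]
width: 0.0416
finger_force: 0.0
```

Call:
carry_out(
  increments=[
    [255,[0,0,-3],0],
    [255,[0,0,-5],0],
    [255,[0,0,-6],0],
    [255,[0,0,-6],0],
    [255,[0,0,0],0],
  ],
)

```text
time: 6.0
tool_pos: [0.4856, -0.1201, 0.1711]
ee_rot: [3.141, -0.001, 1.726]
wrist_force: [1.3, 2.4, -3.5]
width: 0.0258
finger_force: 30.0
```

```bash
python3 - <<'E'
from h import *
o=robot.get_obs(); print(o["time"],o["tool_pos"],o["ee_rot"],o["wrist_force"],o["wrist_torque"],o["width"])
E
```

```text
6.0 [ 0.48560291 -0.12008777  0.17112382] [ 3.14110860e+00 -6.02386734e-04  1.72620349e+00] [ 1.26472396  2.4322215  -3.50226982] [ 0.2772891  -0.12785745 -0.16942115] 0.025817343523815515
```

The fingers had not fully closed when the lift began, so the grip is too high on the pads. I'll lower, release gently near the bottom, and re-pinch.

Call:
carry_out(
  increments=[
    [255,[0,0,0],0],
    [255,[0,0,5],0],
    [255,[0,0,4],0],
    [255,[0,0,0],0],
    [140,[0,0,0],0],
    [140,[0,0,0],0],
    [140,[0,0,5],0],
    [140,[0,0,6],0],
  ],
)

```text
time: 6.8
tool_pos: [0.4858, -0.121, 0.151]
ee_rot: [3.14, 0.001, 1.726]
wrist_force: [-0.5, -0.4, 0.3]
width: 0.0424
finger_force: 0.0
```

Call:
carry_out(
  increments=[
    [255,[0,0,0],0],
    [255,[0,0,0],0],
    [255,[0,0,0],0],
    [255,[0,0,0],0],
    [255,[0,0,0],0],
    [255,[0,0,0],0],
  ],
)

```text
time: 7.4
tool_pos: [0.4857, -0.1204, 0.1504]
ee_rot: [3.141, -0.0, 1.726]
wrist_force: [1.4, -0.9, -1.2]
width: 0.0257
finger_force: 30.0
```

Firm grip now. I'll lift 121 mm.

Call:
carry_out(
  increments=[
    [255,[0,0,-6],0],
    [255,[0,0,-15],0],
    [255,[0,0,-20],0],
    [255,[0,0,-20],0],
    [255,[0,0,-20],0],
    [255,[0,0,-20],0],
    [255,[0,0,-13],0],
    [255,[0,0,-6],0],
  ],
)

```text
time: 8.2
tool_pos: [0.4855, -0.1199, 0.2714]
ee_rot: [3.141, -0.001, 1.727]
wrist_force: [1.5, 3.1, -4.6]
width: 0.0255
finger_force: 30.0
```

Call:
carry_out(
  increments=[
    [255,[0,0,-1],0],
    [255,[0,0,0],0],
    [255,[0,0,0],0],
  ],
)

```text
time: 8.5
tool_pos: [0.4855, -0.1201, 0.2705]
ee_rot: [-3.141, -0.001, 1.726]
wrist_force: [2.7, 3.8, -3.9]
width: 0.026
finger_force: 30.0
```

```bash
python3 - <<'E'
from h import *
o=robot.get_obs(); print(o["time"],o["tool_pos"],o["ee_rot"],o["wrist_force"],o["wrist_torque"],o["width"])
im=robot.snapshot("wrist")
s=robot.snapshot("side"); cv2.imwrite("pics/w4.png",np.hstack([cv2.resize(im,None,fx=.72,fy=.72),cv2.resize(s[140:280,190:330],(390,302))[:302]]))
L=105;a=np.arange(.75,-.01,-.05)
d=np.c_[L*(np.sin(.75)-np.sin(a)),L*(np.cos(a)-np.cos(.75))]; print(np.round(np.diff(d,axis=0,prepend=[[0,0]]),1).tolist())
E
```

```text
8.5 [ 0.48553533 -0.12009013  0.2704809 ] [-3.14111936e+00 -1.31461297e-03  1.72628135e+00] [ 2.68400788  3.81823427 -3.87552272] [ 0.55165203 -0.45054277 -0.13298462] 0.02603107889683893
[[0.0, 0.0], [3.9, 3.5], [4.1, 3.3], [4.3, 3.1], [4.4, 2.9], [4.5, 2.6], [4.7, 2.4], [4.8, 2.2], [4.9, 1.9], [5.0, 1.7], [5.1, 1.4], [5.1, 1.2], [5.2, 0.9], [5.2, 0.7], [5.2, 0.4], [5.2, 0.1]]
```

View pics/w4.png

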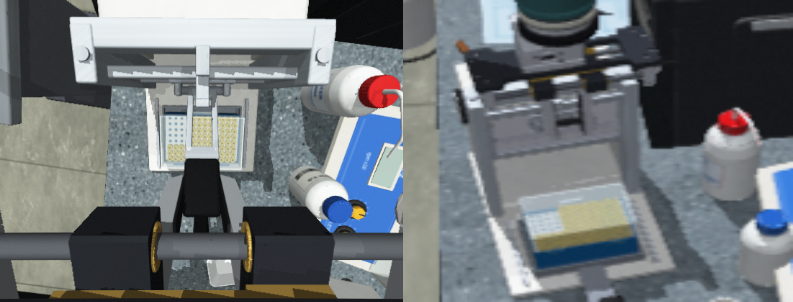

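The guard is up, the bar is still leaning out, and the slot lies in front of the hook (wrist crop, bar at column 203). I'll swing the bar upright along the arc.

Call:
carry_out(
  increments=[
    [255,[4,0,-3.5],0],
    [255,[4,0,-3.5],0],
    [255,[4.5,0,-3],0],
    [255,[4.5,0,-3],0],
    [255,[4.5,0.5,-2.5],0],
    [255,[4.5,0,-2.5],0],
    [255,[5,0,-2],0],
    [255,[5,0.5,-2],0],
  ],
)

```text
time: 9.4
tool_pos: [0.4804, -0.0847, 0.2937]
ee_rot: [-3.141, 0.001, 1.725]
wrist_force: [0.4, -1.5, -4.3]
width: 0.0258
finger_force: 30.0
```

Call:
carry_out(
  increments=[
    [255,[5,0,-1.5],0],
    [255,[5,0.5,-1.5],0],
    [255,[5,0,-1],0],
    [255,[5,0,-1],0],
    [255,[5,0,-0.5],0],
    [255,[5,0,-0.5],0],
    [255,[5.5,0,0],0],
    [255,[0,0,0],0],
  ],
)

```text
time: 10.2
tool_pos: [0.4752, -0.0488, 0.2993]
ee_rot: [-3.14, -0.001, 1.727]
wrist_force: [-4.0, -3.0, -4.1]
width: 0.0251
finger_force: 30.0
```

```bash
python3 - <<'E'
from h import *
o=robot.get_obs(); print(o["time"],o["tool_pos"],o["ee_rot"],o["wrist_force"],o["wrist_torque"],o["width"])
a=np.radians(98.4);ux=np.array([np.cos(a),np.sin(a)]);uy=np.array([-ux[1],ux[0]]);d=o["tool_pos"][:2]-[.4728,-.0355]
print("press xy",d@ux,d@uy,"F",o["wrist_force"][:2]@ux,o["wrist_force"][:2]@uy)
im=robot.snapshot("wrist")
s=robot.snapshot("side"); cv2.imwrite("pics/w5.png",np.hstack([cv2.resize(im,None,fx=.72,fy=.72),cv2.resize(s[140:280,190:330],(390,302))[:302]]))
E
```

```text
10.2 [ 0.47519026 -0.04884234  0.29927549] [-3.13993699e+00 -8.56324891e-04  1.72679304e+00] [-4.03637002 -2.96491597 -4.10462216] [-0.76489677  0.70867581 -0.02196509] 0.0250960462632331
press xy -0.013548387899130418 -0.00041552327095761404 F -2.3434641787173938 4.42619308849572
```

View pics/w5.png

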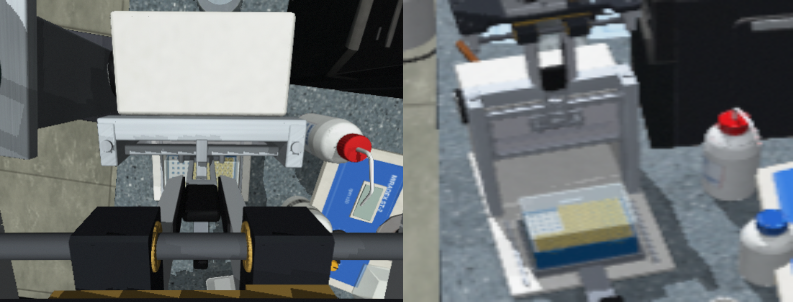

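The bar is upright with the hook's nose through the slot (bar at side-crop column 555). I'll lower it, watching the force.

Call:
carry_out(
  increments=[
    [255,[0,-0.5,3],0],
    [255,[0,-0.5,4],0],
    [255,[0,0,4],0],
    [255,[0,0,4],0],
    [255,[0,0,3],0],
    [255,[0,0,0],0],
  ],
)

```text
time: 10.9
tool_pos: [0.4753, -0.0494, 0.2892]
ee_rot: [3.132, 0.003, 1.726]
wrist_force: [-8.3, -0.4, 20.9]
width: 0.0257
finger_force: 30.1
```

Call:
carry_out(
  increments=[
    [255,[0,0,1],0],
    [255,[0,0,1],0],
    [255,[0,0,0],0],
    [255,[0,0,0],0],
  ],
)

```text
time: 11.3
tool_pos: [0.4753, -0.0495, 0.2891]
ee_rot: [3.13, 0.004, 1.726]
wrist_force: [-9.4, 1.7, 25.9]
width: 0.0256
finger_force: 30.1
```

Call:
carry_out(
  increments=[
    [255,[0,0,1],0],
    [255,[0,0,0],0],
    [255,[0,0,0],0],
  ],
)

```text
time: 11.6
tool_pos: [0.4753, -0.0495, 0.289]
ee_rot: [3.129, 0.004, 1.726]
wrist_force: [-10.3, 0.9, 29.2]
width: 0.0257
finger_force: 30.2
```

It stopped about 9 mm early. The cross-piece may be resting on the nose or heel. I'll take an image here, then back up and take another.

```bash
python3 - <<'E'
from h import *
for n in ("wrist","side","top"): cv2.imwrite(f"pics/a_{n}.png",robot.snapshot(n))
np.save("ca.npy",robot.get_calibration("wrist"),allow_pickle=True)
E
```

Call:
carry_out(
  increments=[
    [255,[0,0,-3],0],
    [255,[0,0,-5],0],
    [255,[0,0,-6],0],
    [255,[0,0,-4],0],
    [255,[0,0,-2],0],
    [255,[0,0,0],0],
    [255,[0,0,0],0],
  ],
)

```text
time: 12.45
tool_pos: [0.4753, -0.0495, 0.298]
ee_rot: [3.141, -0.001, 1.726]
wrist_force: [-1.3, -0.9, -4.6]
width: 0.0258
finger_force: 30.0
```

```bash
python3 - <<'E'
from h import *
o=robot.get_obs(); print(o["time"],o["tool_pos"],o["ee_rot"],o["wrist_force"],o["wrist_torque"])
for n in ("wrist","side","top"): cv2.imwrite(f"pics/b_{n}.png",robot.snapshot(n))
c=robot.get_calibration("wrist"); np.save("cb.npy",c,allow_pickle=True)
a=np.radians(98.4);ux=np.array([np.cos(a),np.sin(a)]);uy=np.array([-ux[1],ux[0]]);O=np.array([.4728,-.0355])
P=lambda x,y,z:proj("wrist",[*(O+ux*x+uy*y),z],c).round(1)
print("heel",P(-.004,-.005,.254),P(-.004,.005,.254),P(.014,.005,.254),"nose",P(-.02,.005,.254),P(-.026,.005,.254),"beam",P(.014,.05,.25),P(.034,.05,.25))
R=lambda n,y0,y1,x0,x1:cv2.resize(cv2.imread(f"pics/{n}.png")[y0:y1,x0:x1],(400,300),interpolation=cv2.INTER_CUBIC)
cv2.imwrite("pics/w6.png",np.vstack([np.hstack([R("a_wrist",150,300,180,380),R("b_wrist",150,300,180,380)]),np.hstack([R("a_side",160,220,210,290),R("b_side",160,220,210,290)])]))
E
```

```text
12.45 [ 0.4752582  -0.04953471  0.29797902] [ 3.14145692e+00 -7.30432759e-04  1.72628796e+00] [-1.3286678  -0.857613   -4.58366738] [-0.10709512 -0.02977828  0.07468532]
heel [286.9 224.2] [271.2 224.1] [271.2 196.3] nose [271.1 247.9] [271.1 256.6] beam [200.4 194.4] [198.8 162.7]
```

View pics/w6.png

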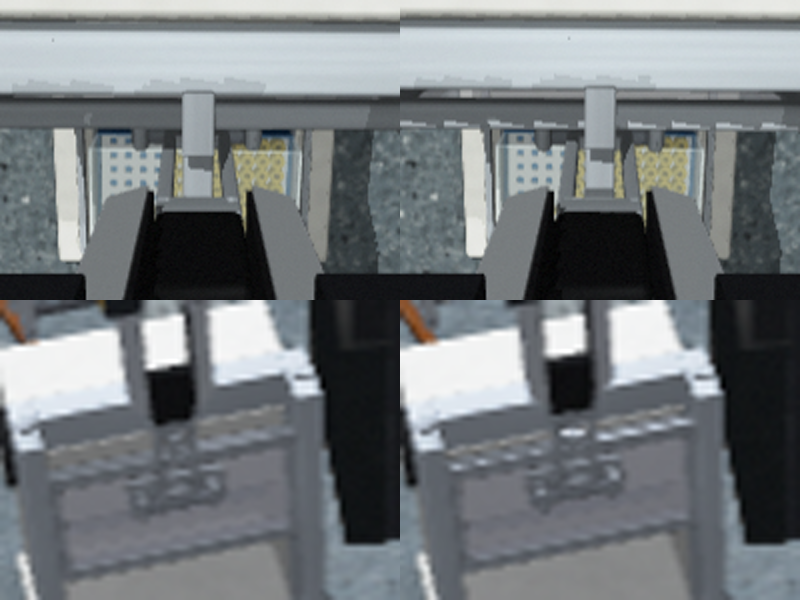

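The heel edge sits exactly where predicted (row 224), so the press pose is right. But the cross-piece's back edge (row about 248) implies the bar still leans out by 5-8 mm, so it was landing on the nose. I'll quantify this, then push it further upright.

Call:
carry_out(
  increments=[
    [255,[3,0,0],0],
    [255,[3,0,0],0],
    [255,[2,0,0],0],
    [255,[0,0,0],0],
    [255,[0,0,0],0],
  ],
)

```text
time: 13.1
tool_pos: [0.4739, -0.042, 0.2986]
ee_rot: [3.141, 0.001, 1.726]
wrist_force: [1.1, -4.2, -5.0]
width: 0.0253
finger_force: 30.0
```

```bash
cat > m.py <<'E'
from h import *
a=np.radians(98.4);ux=np.array([np.cos(a),np.sin(a)]);O=np.array([.4728,-.0355])
def rep(im,c):
    p=cv2.cvtColor(im,cv2.COLOR_BGR2GRAY)[190:262,276:286].mean(1); d=np.diff(p)
    for i in np.where(abs(d)>7)[0]: print(190+i+.5,round(d[i]),{z:round(1000*float((onz("wrist",(281,190.5+i),z,c)[:2]-O)@ux),1) for z in (.254,.265,.276)})
E
python3 - <<'E'
from m import *
rep(cv2.imread("pics/b_wrist.png"),np.load("cb.npy",allow_pickle=True).item())
o=robot.get_obs(); print(o["time"],o["tool_pos"],o["wrist_force"],(o["tool_pos"][:2]-O)@ux)
c=robot.get_calibration("wrist"); im=robot.snapshot("wrist"); cv2.imwrite("pics/c_wrist.png",im); rep(im,c)
E
```

```text
191.5 -22 {0.254: 17.1, 0.265: 19.1, 0.276: 21.1}
192.5 -38 {0.254: 16.4, 0.265: 18.5, 0.276: 20.6}
193.5 19 {0.254: 15.8, 0.265: 17.9, 0.276: 20.0}
194.5 20 {0.254: 15.2, 0.265: 17.3, 0.276: 19.5}
222.5 -12 {0.254: -2.9, 0.265: 0.2, 0.276: 3.3}
223.5 -39 {0.254: -3.6, 0.265: -0.4, 0.276: 2.7}
224.5 -17 {0.254: -4.2, 0.265: -1.1, 0.276: 2.1}
229.5 18 {0.254: -7.5, 0.265: -4.2, 0.276: -0.9}
230.5 38 {0.254: -8.2, 0.265: -4.8, 0.276: -1.5}
231.5 20 {0.254: -8.9, 0.265: -5.5, 0.276: -2.1}
242.5 -12 {0.254: -16.3, 0.265: -12.5, 0.276: -8.7}
243.5 -37 {0.254: -17.0, 0.265: -13.1, 0.276: -9.3}
244.5 -22 {0.254: -17.7, 0.265: -13.8, 0.276: -9.9}
247.5 9 {0.254: -19.7, 0.265: -15.7, 0.276: -11.7}
248.5 7 {0.254: -20.4, 0.265: -16.4, 0.276: -12.4}
249.5 -12 {0.254: -21.1, 0.265: -17.0, 0.276: -13.0}
254.5 -28 {0.254: -24.5, 0.265: -20.3, 0.276: -16.1}
255.5 -64 {0.254: -25.2, 0.265: -20.9, 0.276: -16.7}
256.5 -14 {0.254: -25.9, 0.265: -21.6, 0.276: -17.3}
13.1 [ 0.47394056 -0.04204903  0.29860811] [ 1.14278486 -4.16897527 -5.02237063] -0.006645390088519208
202.5 -9 {0.254: 17.5, 0.265: 20.0, 0.276: 22.4}
203.5 -35 {0.254: 16.9, 0.265: 19.3, 0.276: 21.8}
204.5 -14 {0.254: 16.2, 0.265: 18.7, 0.276: 21.2}
205.5 38 {0.254: 15.6, 0.265: 18.1, 0.276: 20.6}
233.5 -14 {0.254: -2.8, 0.265: 0.7, 0.276: 4.2}
234.5 -41 {0.254: -3.5, 0.265: 0.0, 0.276: 3.5}
235.5 -12 {0.254: -4.2, 0.265: -0.6, 0.276: 2.9}
239.5 12 {0.254: -6.9, 0.265: -3.2, 0.276: 0.5}
240.5 34 {0.254: -7.6, 0.265: -3.8, 0.276: -0.1}
241.5 28 {0.254: -8.2, 0.265: -4.5, 0.276: -0.7}
252.5 -19 {0.254: -15.8, 0.265: -11.6, 0.276: -7.4}
253.5 -44 {0.254: -16.5, 0.265: -12.3, 0.276: -8.1}
258.5 -26 {0.254: -20.0, 0.265: -15.6, 0.276: -11.2}
259.5 -49 {0.254: -20.7, 0.265: -16.2, 0.276: -11.8}
260.5 -21 {0.254: -21.4, 0.265: -16.9, 0.276: -12.4}
```

Call:
carry_out(
  increments=[
    [255,[2,0,0],0],
    [255,[0,0,3],0],
    [255,[0,0,4],0],
    [255,[0,0,3],0],
    [255,[0,0,2],0],
    [255,[0,0,0],0],
  ],
)

```text
time: 13.75
tool_pos: [0.4735, -0.0398, 0.2859]
ee_rot: [3.142, -0.0, 1.726]
wrist_force: [3.6, -3.1, -4.0]
width: 0.0254
finger_force: 30.0
```

Call:
carry_out(
  increments=[
    [255,[0,0,2],0],
    [255,[0,0,1],0],
    [255,[0,0,0],0],
  ],
)

```text
time: 14.05
tool_pos: [0.4735, -0.0398, 0.2833]
ee_rot: [3.141, -0.0, 1.726]
wrist_force: [2.8, -2.3, -4.5]
width: 0.0252
finger_force: 30.0
```

Now it goes below the earlier contact height and still carries the guard's weight. I'll continue down.

Call:
carry_out(
  increments=[
    [255,[0,0,1],0],
    [255,[0,0,1],0],
    [255,[0,0,0],0],
  ],
)

```text
time: 14.35
tool_pos: [0.4735, -0.0398, 0.2813]
ee_rot: [3.141, -0.0, 1.726]
wrist_force: [3.5, -2.6, -4.5]
width: 0.0254
finger_force: 30.0
```

Call:
carry_out(
  increments=[
    [255,[0,0,1],0],
    [255,[0,0,1],0],
    [255,[0,0,0],0],
  ],
)

```text
time: 14.65
tool_pos: [0.4735, -0.0399, 0.281]
ee_rot: [3.139, 0.001, 1.726]
wrist_force: [1.7, -2.2, 4.1]
width: 0.0259
finger_force: 30.0
```

Call:
carry_out(
  increments=[
    [255,[0,0,0.5],0],
    [255,[0,0,0],0],
    [255,[0,0,0],0],
  ],
)

```text
time: 14.95
tool_pos: [0.4736, -0.0399, 0.281]
ee_rot: [3.139, 0.001, 1.726]
wrist_force: [1.3, -1.4, 5.9]
width: 0.0251
finger_force: 30.0
```

Seated at TCP z 0.281, the expected notch height. I'll relieve the press-down, open, and rise clear.

Call:
carry_out(
  increments=[
    [255,[0,0,-1],0],
    [120,[0,0,0],0],
    [120,[0,0,0],0],
    [120,[0,0,0],0],
    [120,[0,0,0],0],
  ],
)

```text
time: 15.45
tool_pos: [0.473, -0.0395, 0.2793]
ee_rot: [-3.14, -0.001, 1.726]
wrist_force: [-0.2, 0.6, 1.1]
width: 0.049
finger_force: 0.0
```

Call:
carry_out(
  increments=[
    [120,[0,0,-5],0],
    [120,[0,0,-10],0],
    [120,[0,0,-15],0],
    [120,[0,0,-20],0],
    [120,[0,0,0],0],
  ],
)

```text
time: 15.95
tool_pos: [0.4745, -0.04, 0.3339]
ee_rot: [3.135, 0.002, 1.726]
wrist_force: [-0.2, 0.3, 1.2]
width: 0.0493
finger_force: 0.0
```

```bash
python3 - <<'E'
from m import *
o=robot.get_obs(); print(o["time"],o["tool_pos"],o["wrist_force"],o["width"])
c=robot.get_calibration("wrist"); im=robot.snapshot("wrist"); cv2.imwrite("pics/d_wrist.png",im)
s=robot.snapshot("side"); cv2.imwrite("pics/d_side.png",s)
a=cv2.imread("pics/a_side.png")
# guard's lower/upper bars: dark-light row profile in side image, panel columns, at a (guard~.109) vs now
p=lambda im:cv2.cvtColor(im,cv2.COLOR_BGR2GRAY)[175:250,225:233].mean(1).round().astype(int)
print(p(cv2.imread("pics/b_side.png"))); print(p(a)); print(p(s))
u=np.array([np.cos(np.radians(98.4)),np.sin(np.radians(98.4))]);uy=np.array([-u[1],u[0]])
for h in (0,.1,.109,.12): print(h,[proj("side",[*(O+u*-.005+uy*.05),z+h]).round(1).tolist() for z in (.014,.109)])
E
```

```text
15.95 [ 0.47447099 -0.040048    0.33387273] [-0.16893272  0.31349836  1.23766545] 0.049289919490738174
[243 241 237 232 230 226 187 113 100  99  98  98 103 122 117 112 124 122
  92  97 110 116 116 117 117 116 116 115 110 109 110 114 116 116 117 119
 106  94 113 134 137 138 138 138 137 138 137 137 137 137 138 138 138 138
 138 137 142 146 148 157 151 138 134 132 134 138 142 134 132 134 136 127
 136 142 150]
[243 242 237 232 230 225 187 114 101  98  98  97 103 123 121 114 111 114
 118 109  92  97 110 117 117 116 116 116 111 109 110 114 117 119 123 122
 118 119 105  96 114 136 139 138 138 138 137 137 137 137 138 138 138 139
 138 137 142 146 148 158 151 138 134 133 134 135 142 133 132 135 136 127
 136 142 150]
[242 240 235 227 216 215 184 112  99  98  97  96 102 122 119 113 113 113
 109 112 117 108  91  96 109 115 115 114 109 108 109 113 115 118 122 124
 124 120 118 116 102  98 120 137 136 137 136 136 136 136 136 137 137 138
 137 136 140 144 147 156 150 136 132 132 133 134 146 133 130 134 135 126
 135 141 149]
0 [[233.0, 236.9], [230.6, 218.2]]
0.1 [[230.5, 217.2], [227.9, 196.6]]
0.109 [[230.2, 215.3], [227.6, 194.5]]
0.12 [[229.9, 213.0], [227.3, 192.0]]
```

The guard's edge in the side image moved from row 213.8 (on the nose) to 215.7 and stays there with nothing touching it, so it hangs in the notch. Next I go behind the shuttle handle with closed fingers. I push it rather than grip it, to keep the gripper clear of the bar.

Call:
carry_out(
  increments=[
    [255,[0,0,0],0.5],
    [255,[-38,0,0],0],
    [255,[-38,0,0],0],
    [255,[-38,0,0],0],
    [255,[-38,0,0],0],
    [255,[-38,0,0],0],
    [255,[-38,0,0],0],
    [255,[-40,0,0],0],
  ],
)

```text
time: 16.85
tool_pos: [0.5122, -0.3062, 0.3286]
ee_rot: [-3.14, -0.002, 1.717]
wrist_force: [0.2, 1.6, 0.1]
width: 0.0005
finger_force: 0.0
```

Call:
carry_out(
  increments=[
    [255,[0,0,35],0],
    [255,[0,0,35],0],
    [255,[0,0,35],0],
    [255,[0,0,35],0],
    [255,[0,0,35],0],
    [255,[0,0,0],0],
    [255,[0,0,0],0],
  ],
)

```text
time: 17.55
tool_pos: [0.512, -0.3046, 0.1541]
ee_rot: [-3.14, -0.002, 1.717]
wrist_force: [0.0, 0.3, 0.8]
width: 0.0003
finger_force: 0.0
```

```bash
python3 - <<'E'
from m import *
o=robot.get_obs(); d=o["tool_pos"][:2]-O; print(o["time"],o["tool_pos"],o["ee_rot"],o["wrist_force"],o["width"],d@ux,d@[-ux[1],ux[0]])
c=robot.get_calibration("wrist"); im=robot.snapshot("wrist"); cv2.imwrite("pics/e_wrist.png",im)
m=(im.max(2)<55).astype(np.uint8)[:300]
n,l,st,ce=cv2.connectedComponentsWithStats(m)
for i in range(1,n):
    if st[i,4]>150: print(st[i],ce[i].round(1))
print([proj("wrist",[*(O+ux*x),.089],c).round(1).tolist() for x in (-.252,-.234)])
s=robot.snapshot("side"); print(cv2.cvtColor(s,cv2.COLOR_BGR2GRAY)[208:222,225:233].mean(1).round())
E
```

```text
17.55 [ 0.51197579 -0.3045844   0.15411607] [-3.13978951e+00 -1.93786424e-03  1.71708168e+00] [0.02789838 0.29579881 0.78744327] 0.0002828100162300052 -0.2719206684745969 0.000553141111046706
[   0    0   79   60 3100] [45.3 22.6]
[ 196   10  170   24 2194] [278.1  19.6]
[200  40 163   4 413] [280.2  40.9]
[ 29  66  50  10 151] [57.2 71.1]
[ 263  167   37   35 1188] [281.2 184.6]
[ 179  287   94   13 1174] [227.3 293.1]
[ 287  287   94   13 1171] [331.6 293.1]
[[280.4, 202.4], [280.4, 176.3]]
[ 73.  94. 115. 127. 126. 123. 122. 107. 102. 126. 143. 143. 142. 142.]
```

The handle's edge is at row 202, as predicted, and is clear ahead of the fingers. I'll go down, make contact, and push gently.

Call:
carry_out(
  increments=[
    [255,[0,0,20],0],
    [255,[0,0,25],0],
    [255,[0,0,25],0],
    [255,[0,0,15],0],
    [255,[0,0,0],0],
    [255,[3,0,0],0],
    [255,[3,0,0],0],
    [255,[3,0,0],0],
  ],
)

```text
time: 18.45
tool_pos: [0.5121, -0.2964, 0.0718]
ee_rot: [3.139, 0.002, 1.717]
wrist_force: [-0.5, 0.0, 0.0]
width: 0.0004
finger_force: 0.0
```

Call:
carry_out(
  increments=[
    [255,[3,0,0],0],
    [255,[3,0,0],0],
    [255,[4,0,0],0],
    [255,[5,0,0],0],
    [255,[6,0,0],0],
    [255,[6,0,0],0],
    [255,[6,0,0],0],
    [255,[6,0,0],0],
  ],
)

```text
time: 19.25
tool_pos: [0.5054, -0.2569, 0.0699]
ee_rot: [3.142, -0.0, 1.717]
wrist_force: [0.8, -2.0, 1.0]
width: 0.0008
finger_force: 0.8
```

Call:
carry_out(
  increments=[
    [255,[6,0,0],0],
    [255,[6,0,0],0],
    [255,[6,0,0],0],
    [255,[6,0,0],0],
    [255,[6,0,0],0],
    [255,[6,0,0],0],
    [255,[6,0,0],0],
    [255,[6,0,0],0],
  ],
)

```text
time: 20.05
tool_pos: [0.4983, -0.2095, 0.0699]
ee_rot: [-3.141, -0.0, 1.717]
wrist_force: [0.3, -2.1, 0.7]
width: 0.0003
finger_force: 0.8
```

Call:
carry_out(
  increments=[
    [255,[6,0,0],0],
    [255,[6,0,0],0],
    [255,[6,0,0],0],
    [255,[6,0,0],0],
    [255,[6,0,0],0],
    [255,[6,0,0],0],
    [255,[5,0,0],0],
    [255,[5,0,0],0],
  ],
)

```text
time: 20.85
tool_pos: [0.4916, -0.164, 0.0699]
ee_rot: [-3.141, -0.0, 1.717]
wrist_force: [0.6, -1.7, 0.3]
width: 0.0002
finger_force: 0.7
```

Call:
carry_out(
  increments=[
    [255,[4,0,0],0],
    [255,[3,0,0],0],
    [255,[3,0,0],0],
    [255,[2,0,0],0],
    [255,[2,0,0],0],
    [255,[0,0,0],0],
  ],
)

```text
time: 21.45
tool_pos: [0.4897, -0.1502, 0.0698]
ee_rot: [-3.142, -0.001, 1.717]
wrist_force: [-0.1, 0.4, 0.3]
width: 0.0004
finger_force: 0.1
```

Call:
carry_out(
  increments=[
    [255,[2,0,0],0],
    [255,[0,0,0],0],
    [255,[0,0,0],0],
  ],
)

```text
time: 21.75
tool_pos: [0.4894, -0.1484, 0.0698]
ee_rot: [-3.142, -0.001, 1.717]
wrist_force: [0.3, -0.2, -1.1]
width: 0.0004
finger_force: 0.1
```

Call:
carry_out(
  increments=[
    [255,[1.5,0,0],0],
    [255,[0,0,0],0],
    [255,[0,0,0],0],
  ],
)

```text
time: 22.05
tool_pos: [0.4892, -0.1471, 0.0699]
ee_rot: [-3.142, -0.0, 1.717]
wrist_force: [0.4, -0.0, -0.0]
width: 0.0005
finger_force: 0.3
```

Call:
carry_out(
  increments=[
    [255,[1.5,0,0],0],
    [255,[0,0,0],0],
    [255,[0,0,0],0],
  ],
)

```text
time: 22.35
tool_pos: [0.4892, -0.1467, 0.07]
ee_rot: [3.141, 0.002, 1.717]
wrist_force: [1.0, -5.1, -2.4]
width: 0.0005
finger_force: 2.6
```

Call:
carry_out(
  increments=[
    [255,[1.5,0,0],0],
    [255,[0,0,0],0],
    [255,[0,0,0],0],
  ],
)

```text
time: 22.65
tool_pos: [0.4892, -0.1467, 0.07]
ee_rot: [3.141, 0.005, 1.717]
wrist_force: [1.0, -8.8, -3.2]
width: 0.0006
finger_force: 4.4
```

The force rises at TCP press x = -112 mm without further motion, so the shuttle is at its stop. I'll back off and verify.

Call:
carry_out(
  increments=[
    [255,[-5,0,0],0],
    [255,[-15,0,0],0],
    [255,[-20,0,0],0],
    [255,[-20,0,0],0],
    [255,[0,0,-20],0],
    [255,[0,0,-30],0],
    [255,[0,0,0],0],
    [255,[0,0,0],0],
  ],
)

```text
time: 23.45
tool_pos: [0.498, -0.204, 0.1204]
ee_rot: [3.14, 0.0, 1.717]
wrist_force: [-1.0, -0.7, 0.0]
width: 0.0005
finger_force: 0.0
```

```bash
python3 - <<'E'
from m import *
o=robot.get_obs(); print(o["time"],o["tool_pos"],o["wrist_force"])
s=robot.snapshot("side"); c=robot.get_calibration("wrist"); im=robot.snapshot("wrist"); cv2.imwrite("pics/f.png",im); cv2.imwrite("pics/fs.png",s)
print(cv2.cvtColor(s,cv2.COLOR_BGR2GRAY)[190:222,225:233].mean(1).round())
n,l,st,ce=cv2.connectedComponentsWithStats((im.max(2)<55).astype(np.uint8)[:300])
for i in range(1,n):
    if st[i,4]>150: print(st[i],ce[i].round(1))
print("handle top home",[proj("wrist",[*(O+ux*x),.089],c).round(1).tolist() for x in (-.104,-.086)])
h=cv2.inRange(cv2.cvtColor(s,cv2.COLOR_BGR2HSV),(95,120,40),(115,255,160))[190:270,215:300]
n,l,st,ce=cv2.connectedComponentsWithStats(h)
print([(st[i],ce[i].round(1)) for i in range(1,n) if st[i,4]>30])
uy=np.array([-ux[1],ux[0]])
print("box front bottom",[(proj("side",[*(O+ux*(.062-.043)+uy*y),z])-[215,190]).round(1).tolist() for y in(.059,-.059) for z in(.02,.05)])
E
```

```text
23.45 [ 0.49799272 -0.20396385  0.12044472] [-0.96710869 -0.65957462  0.02206959]
[ 48.  55.  81. 105. 128. 141. 122.  97. 101. 115. 121. 120. 120. 114.
 114. 125. 155. 169. 166. 167. 164. 163. 146. 122. 122. 107.  98. 106.
 105. 108. 102.  76.]
[   0    0   72  115 6644] [38.3 46.8]
[ 258  103   46   33 1451] [280.7 118.9]
[ 179  287   94   13 1174] [227.3 293.1]
[ 287  287   94   13 1175] [331.7 293.1]
handle top home [[280.0, 135.1], [280.0, 101.0]]
[(array([39,  1, 13, 12, 44], dtype=int32), array([47.2,  6.1])), (array([13, 30, 12,  4, 31], dtype=int32), array([20.1, 31.6]))]
box front bottom [[13.8, 40.9], [13.0, 35.1], [48.3, 33.7], [48.0, 27.9]]
```

The handle is at rows 103-135, matching the predicted home position. The guard edge is unchanged at row 216 and the robot is clear, so I'm handing in.

```bash
python3 -c "
from bench import robot
print(robot.close_job())"
```

```text
the job is handed in; nothing more can be done
None
```

I handed the job in at about 23.5 s of the 53 s, with no verdict shown: the guard hangs on the hook by its bar, the shuttle is at its stop, and the robot stands clear; I did not check the tip box's position directly after the push.

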